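# Return the refilled jar to the tilted parts carousel and hold it at the front

## Task

Set the refilled jar fully down in the empty ring of the tilted parts carousel, without dropping it. Then take the black bar on the carousel's centre post, turn the carousel gently until the jar stands at the pointer at the front of the stand, and finish while still holding the bar, keeping the carousel still so that I can count parts out: the full tub of screws rolls it back when it is let go. Leave the pliers, the screwdriver and the label roll where they are.

Things in the scene. Friction and masses are not known exactly. Their poses are not given: they have to be found in the camera images.
- jar_center (a point): The refilled jar, loose, upright on the bench right of the carousel: straight clear cylinder with brass spacers inside and a fixed black lid of the same width; 60 mm in diameter, 82 mm tall, 0.1 to 0.21 kg. The point is its centre, 41 mm above its foot; z points to the lid. Its centre of mass is about 36 mm above the foot; gripped much higher it may swing between the pads.
- seat_center (a point): The one empty seat, a black ring (bore 69 mm, 30 mm deep) on the turning plate. The point is where the jar's centre is when fully seated: 41 mm above the seat's floor. It turns with the carousel; z points up the carousel's axis, which leans 15 degrees to the stand's front, and so does the seat. Six seats, 60 degrees apart, lie on a circle of radius 105 mm; five hold fixed tubs 46 mm tall.
- carousel_handle: Black grip bar on top of the centre post, fixed to the turning plate: 72 mm long along its x, 16 mm thick along its y, 24 mm deep along its z. Origin: the bar's centre, on the carousel's axis, 122 mm above the plate. z is the carousel's axis, upward. The post under it is 14 mm thick. The tubs' tops are 76 mm below the bar's centre, the seated jar's top 40 mm below it.
- carousel (a joint): Carousel's angle in its stand, rad, growing anticlockwise from above. 0: the full tub of steel screws is at the pointer; -1.047: the jar's seat is at the pointer. It starts within 0.3 of 0 and stays there by bearing friction (0.066 N m). Let go with the jar at the pointer, it rolls back about half a radian, pulled by the full tub (0.55 kg); about 0.2 N m turns it.
- front_place (a point): Fixed point of the stand: the jar's centre when it is fully seated exactly at the pointer. The pointer is an upright steel tongue with a peaked tip, 57 mm tall, at the low front of the stand, 180 mm from its middle; this frame's -x points from the middle to the pointer. The turning plate is 306 mm wide, its rim 27 mm above the bench in front, 105 mm at the back.
- pliers: Bystander: pliers with red handles, 55x168x16 mm, lying on the bench; origin at the centre of the underside.
- screwdriver: Bystander: screwdriver with a blue handle, 26x183x26 mm, lying on the bench; origin at the centre of the underside.
- label_roll: Bystander: white label roll standing on its end, 66 mm wide, 51 mm tall, left of the carousel; origin at the centre of the underside.
There are look-alikes about, which are no part of the job. Of the things that look like the part that bears jar_center, take the one that is farthest to the robot's right at the start.

How it is judged:
On the way, in this order (a step that is already met when the one before it is completed fails the run):
1. the jar stands fully down in the empty seat and has been let go (distance between jar_center and seat_center below 0.01 m and angle between the z axis of jar_center and the z axis of seat_center, either way round below 0.12 rad and contact force between the fingers and jar below 0.05 N), for 0.2 s.
2. the carousel, held by its bar, has been turned until the jar stands at the pointer (distance between jar_center and front_place below 0.013 m and contact force between the fingers and carousel_handle above 1 N), for 0.2 s.
At the end, for the whole second after the job is handed in: Jar fully down in its seat (within 10 mm of the seated point, 0.12 rad of the seat's axis) and at the pointer (within 13 mm, about 7 degrees of turn); the fingers hold the bar (over 1 N), do not touch the jar; the carousel is still (under 0.05 rad/s) (all of step 1 and all of step 2 and velocity of joint carousel between -0.05 and 0.05 rad/s); the arm keeps its last pose, push and grip.
It fails at once if the carousel is spun fast (over 4 rad/s) (velocity of joint carousel above 4 rad/s or velocity of joint carousel below -4 rad/s).
It fails at once if the jar is dropped (falls freely at over 0.7 m/s) (linear speed of jar above 0.7 m/s and contact force between the fingers and jar below 0.05 N).
It fails at once if the jar is tipped over (over 60 degrees) (angle between jar_center's own z axis and vertical above 1.05 rad).
It fails at once if the pliers, screwdriver or label roll is moved by more than 30 mm (distance of any of pliers, screwdriver, label_roll from where it was at the start of the episode above 0.03 m).
It also fails if it takes over 48 s, if anything falls off the work surface, if the arm or the gripper's body presses on something with over 40 N, if the wrist force passes 120 N, or if a joint passes its speed limit or range.

## Robot

A 7-joint arm with a two-finger parallel gripper is mounted at the origin on a cart in front of the work surface, level with it; the furniture and walls round the work are solid. World frame = base frame: x ahead of the robot, y to its left, z up, the work surface at z = 0. Lengths are in m, angles in rad, forces in N, time in s.
With the tool pointing down it reaches from about 0.4 to 0.85 m from the base axis. Payload 10.4 kg.
Tool frame: the origin (TCP) lies between the finger pads; the fingertips stand 22 mm ahead of it and the grasp point (between the pads) lies 3 mm ahead of it; z points along the fingers, y is the line along which they close (so a half turn about z gives the same grasp; the last joint's range is limited). The gripper opens to 85 mm and grips with 20 to 120 N. Pads are 22 mm wide; open, the fingers measure 114 mm over their backs; the gripper's body (76 mm by 85 mm) begins 54 mm behind the grasp point. The pads swing forward as they close: fully open they stand 13 mm farther back than shut.
Start: joints at [1.094, 0.332, -0.065, 1.46, 0.022, 1.35, -0.088], TCP at [0.274, -0.562, 0.253] pointing down, gripper open.
Joint ranges: [-2.6, 2.6], [-0.5, 2.12], [-1.47, 1.34], [0.16, 2.42], [-1.27, 4.41], [0.06, 2.06], [-2.6, 2.6]. Speed limits (rad/s): [2.22, 2.22, 2.79, 2.79, 3.14, 3.14, 3.14].

## Interface

Orientations are given as a unit quaternion [x, y, z, w].
In Python, from workcell import manip, camera, ticket, boxes_of, outline_of gives the robot as it stands.
- The arm moves only by the tool carry_out, never from a script. Its argument "deltas" is a list of rows, each a list of 5 numbers: the shift along the tool's x, y, z as a fraction of full scale, then the turn about the tool's z as a fraction of full scale, then the opening, from -1 (shut) to 1 (fully open), so that 0 is half open. In form: [[tx, ty, tz, spin, gripper], ...]. A call has 1 to 20 rows; each row is the pose to reach, as a shift and turn from the pose commanded when the call began, along the tool's axes at that moment; what a row does not reach only later rows make up. Full scale, the value 1, is 150 mm for a shift and 30 degrees for a turn. A row lasts 1/8 s, in which the tool goes at most 62.5 mm and 10.7 degrees, less where a joint would pass 70% of its speed; a pose out of reach is approached as far as the arm can. A call with a number of a shift or a turn outside -1 to 1 is refused whole. A call with a gripper value outside its range is refused whole. The fingers move at their own pace and stop on an object; "force" is the grip in N (left out, the last holds). Time passes only in rows, so rows that repeat a pose let the fingers close. It gives the time, the measured TCP pose, the force, the opening and the grip force at its end, in the units of the state.
- manip.get_obs(): the state, without advancing time (a new reading comes with each control period).
- camera(name): name is "scene" or "top" or "wrist"; returns a dict with "img" (400x640x3 uint8, red, green, blue), "depth" (400x640 float32, m along the optical axis (not along the pixel's ray), 0 where there is no reading), "vertical_fov" (degrees; the focal length in pixels is half the picture's height over the tangent of half this angle, whatever the lens; pixels are square), "cx", "cy" (the principal point, pixels), "R" (3x3) and "t" (3): a world point X has camera coordinates R X + t. Camera axes: x right, y down, z forward; pixel columns grow to the right and rows downward; lengths in m; the calibration is good to about 2 mm. A picture is of the moment at which its call begins.
- ticket.hand_in(): hands the job in; it is judged then, once.
Trained networks look in a picture, given as the dict that the camera call returned (one of the last four; its "shot" number tells which), for a name from the list of things; names that differ only in an ending like _2 or _b are one class to them, and where a whole thing is asked for, a point or a joint stands for the part that bears it (a point fixed in the world has none). Each returns a list of dicts, best first, with "conf" (0 to 1); they miss things now and then, are a little off and sometimes report something else, mostly with a low value. They report only what shows in the picture. A call takes as long as a camera call. They do not tell look-alikes from the thing itself.
- boxes_of(query, picture): "position" ([x, y, z] in m, in world coordinates, good to about 4 mm: the middle of the surface that is visible of it).
- outline_of(query, picture): "region" (400x640 bool, what is visible of it).
The state is a dict: "clock": time; "joint_pos": joint angles; "joint_velocities": joint speeds; "tau": joint torques, N m; "position": TCP position; "ee_rot": TCP orientation; "ft_force": force on the tool from outside, world axes, zero at the start; "torque": the same for the moment, N m; "grip_width": opening from 0.0 (shut) to 1.0 (fully open); "grasp_force": force on a finger pad.
Only numpy, scipy, OpenCV 4.12 (cv2) and the standard library are available. Lean on these libraries where they do the work, as an engineer would, in place of code of your own. Each camera call takes 0.05 s, during which the arm holds its last target. There are 200 camera calls.

## Working session

There is one attempt and no reset: what is moved stays moved. The work goes in short steps, Python scripts to look and compute and a tool call to move; the robot and the scene stay as the last step left them, time stands still between calls to the robot, and variables do not carry over. Pictures are saved under pics/ and viewed, at most 10 in all, crops included, and the job is handed in when it is done.

Besides the shell and the picture viewer there is one more tool, called after "Call:" in YAML: its name, and indented under it one key for each argument. carry_out: Moves the arm, as the interface text tells. Its arguments: {"type":"object","properties":{"deltas":{"type":"array","items":{"type":"array","items":{"type":"number"}}},"force":{"type":"number"}},"required":["deltas"]}

```bash
mkdir -p pics
cat > h.py <<'E'
import numpy as np, cv2
from workcell import manip, camera, ticket, boxes_of, outline_of
def K(p): return 200/np.tan(np.radians(p["vertical_fov"])/2)
def cloud(p):
    f=K(p); v,u=np.mgrid[0:400,0:640]; d=p["depth"]
    c=np.stack([(u-p["cx"])/f*d,(v-p["cy"])/f*d,d],-1)
    return (c-p["t"])@p["R"]
def proj(p,X):
    c=p["R"]@np.array(X)+p["t"]; return K(p)*c[:2]/c[2]+[p["cx"],p["cy"]]
def save(p,n): cv2.imwrite(f"pics/{n}.png",p["img"][:,:,::-1])
E
python3 - <<'E'
from h import *
np.set_printoptions(precision=4,suppress=True)
o=manip.get_obs(); print(o["position"],o["ee_rot"],o["clock"])
ims=[]
for n in("scene","top"):
    p=camera(n); ims.append(p["img"]); save(p,n); print(n,p["R"].tolist(),p["t"],K(p))
    for q in("jar_center","seat_center","carousel_handle","pliers","screwdriver","label_roll"):
        print(q,[(np.round(b["position"],3).tolist(),round(b["conf"],2),proj(p,b["position"]).round().tolist()) for b in boxes_of(q,p)[:4]])
cv2.imwrite("pics/a.png",cv2.resize(np.vstack(ims),(480,600))[:,:,::-1])
E
```

```text
[ 0.2738 -0.5614  0.2525] [ 0.9744  0.225  -0.0002 -0.0007] 0.0
scene [[-0.8572767745075633, -0.5146433433478758, 0.014790572592997518], [-0.2151002087347181, 0.33191117958293537, -0.9184589642820985], [0.46776963570991753, -0.7905549936693744, -0.3952396360339208]] [0.4065 0.2194 1.4006] 491.10280427295885
jar_center [([0.328, -0.082, 0.052], 0.98, [375.0, 223.0]), ([0.461, -0.262, 0.054], 0.78, [364.0, 196.0]), ([0.32, 0.132, 0.054], 0.76, [346.0, 250.0]), ([0.578, -0.4, 0.017], 0.51, [353.0, 187.0])]
seat_center [([0.585, 0.044, 0.086], 0.76, [288.0, 210.0])]
carousel_handle [([0.569, 0.037, 0.19], 0.6, [293.0, 180.0])]
pliers [([0.36, -0.319, 0.012], 0.49, [394.0, 207.0])]
screwdriver [([0.581, -0.398, 0.021], 0.51, [352.0, 187.0]), ([0.585, 0.048, 0.082], 0.37, [287.0, 211.0])]
label_roll [([0.486, 0.436, 0.039], 0.72, [233.0, 287.0])]
top [[-0.022024471602982938, -0.9997191912608185, -0.008744213825385217], [-0.9981324437851006, 0.02248630617068538, -0.056797805401096815], [0.0569784811502734, 0.007476941862343, -0.9983474084837376]] [0.008  0.4747 1.6708] 520.1526021415959
jar_center [([0.333, 0.105, 0.08], 0.84, [285.0, 242.0]), ([0.335, -0.099, 0.082], 0.68, [351.0, 239.0]), ([0.47, -0.287, 0.082], 0.66, [410.0, 194.0])]
seat_center [([0.602, 0.024, 0.079], 0.62, [309.0, 154.0])]
carousel_handle []
pliers [([0.472, -0.284, 0.086], 0.72, [409.0, 194.0]), ([0.365, -0.315, 0.015], 0.62, [416.0, 228.0])]
screwdriver [([0.587, -0.411, 0.021], 0.6, [444.0, 159.0])]
label_roll [([0.496, 0.419, 0.053], 0.92, [185.0, 192.0])]
```

Run:
```python
import cv2,numpy as np
a=cv2.imread("pics/scene.png")[130:330,190:430];b=cv2.imread("pics/top.png")[80:280,170:470]
cv2.imwrite("pics/b.png",np.vstack([cv2.resize(a[:,:],(360,300),interpolation=2),cv2.resize(b,(450,300),interpolation=2)[:,45:405]]) if 0 else np.hstack([cv2.resize(a,(360,300),interpolation=2),cv2.resize(b,(440,300),interpolation=2)]))
```

```text
(no output)
```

View pics/b.png

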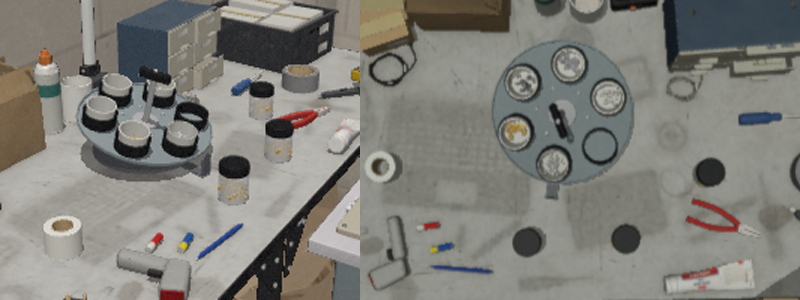

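The right-most look-alike is the jar near the pliers, at (0.47,-0.29). The empty ring is at front-right of the plate (top px ≈ 334,177), and the pointer is at top px ≈ (301,207). Next I'll fit the plate, bar and lid from depth.

Run:
```python
from h import *
np.set_printoptions(precision=4,suppress=True)
rng=np.random.default_rng(0)
S={n:camera(n) for n in("top","scene")}
for n,p in S.items():
    c=cloud(p); ok=p["depth"]>0; P=c[ok]; I=p["img"][ok].astype(int)
    m=(abs(P[:,0]-.6)<.2)&(abs(P[:,1]-.03)<.2)&(P[:,2]>.02)&(P[:,2]<.13)
    Q=P[m]; best=0
    for _ in range(600):
        a,b,d=Q[rng.choice(len(Q),3,False)]; v=np.cross(b-a,d-a); L=np.linalg.norm(v)
        if L<1e-5: continue
        v/=L; v*=np.sign(v[2])
        if not .94<v[2]<.985: continue
        k=abs((Q-a)@v)<.003
        if k.sum()>best: best=k.sum(); B=k
    for _ in range(3):
        q=Q[B]; mu=q.mean(0); v=np.linalg.svd(q-mu)[2][2]; v*=np.sign(v[2]); B=abs((Q-mu)@v)<.003
    print(n,"plane",mu,v,"tilt",np.degrees(np.arccos(v[2])),"dir",np.degrees(np.arctan2(v[1],v[0])),B.sum())
    # rim circle: plate points in plane coords
    e1=np.cross([0,1,0],v);e1/=np.linalg.norm(e1);e2=np.cross(v,e1)
    xy=np.c_[(q-mu)@e1,(q-mu)@e2].astype(np.float32)
    (cc,r)=cv2.minEnclosingCircle(xy); hull=cv2.convexHull(xy)[:,0]
    A=np.c_[2*hull,np.ones(len(hull))]; s=np.linalg.lstsq(A,(hull**2).sum(1),rcond=None)[0]
    C=mu+e1*s[0]+e2*s[1]; print("plate centre",C,np.sqrt(s[2]+s[0]**2+s[1]**2),"enc",mu+e1*cc[0]+e2*cc[1],r)
    H=P-C; h=H@v; R=np.linalg.norm(H-np.outer(h,v),axis=1)
    b=(h>.105)&(h<.145)&(R<.05); q=P[b]; bd=np.linalg.svd(q-q.mean(0))[2][0]
    print("bar",q.mean(0),"pred",C+.122*v,"dir",bd,b.sum(),"ext",np.ptp((q-q.mean(0))@bd))
    # ring dark points at h 0.02-.045
    b=(h>.022)&(h<.038)&(R<.16)&(R>.05)&(I.max(1)<70); q=P[b]; hh=H[b]
    ang=np.degrees(np.arctan2(hh@e2,hh@e1)); print("ring hist",np.histogram(ang,12,(-180,180)))
    for jx,jy in((.47,-.287),):
        b=(np.hypot(P[:,0]-jx,P[:,1]-jy)<.05)&(P[:,2]>.076)&(P[:,2]<.09)
        q=P[b]; (cc,r)=cv2.minEnclosingCircle(q[:,:2].astype(np.float32)); print("lid",q.mean(0),cc,r,b.sum())
    m=outline_of("seat_center",p)
    if m: 
        q=c[m[0]["region"]&ok]; print("seat",m[0]["conf"],q.mean(0), np.median(q,0))
p=S["top"]
cv2.imwrite("pics/c.png",cv2.resize(p["img"][100:220,240:360,::-1],(600,600),interpolation=2))
```

```text
top plane [0.6052 0.0231 0.0721] [-0.2591  0.039   0.9651] tilt 15.187990074140247 dir 171.447800710862 2952
plate centre [0.6275 0.0657 0.0764] 0.17747449250141695 enc [0.6422 0.0782 0.0798] 0.2176973819732666
bar [0.5818 0.0385 0.201 ] pred [0.5959 0.0704 0.1941] dir [-0.9384 -0.2693 -0.2166] 86 ext 0.044389279004630466
ring hist (array([36, 31, 13, 28, 44, 11, 19,  5,  0, 14,  8, 36]), array([-180., -150., -120.,  -90.,  -60.,  -30.,    0.,   30.,   60.,
         90.,  120.,  150.,  180.]))
lid [ 0.4703 -0.2842  0.0816] (0.46985116600990295, -0.2839977741241455) 0.030463725328445435 260
seat 0.64 [0.6017 0.0282 0.0805] [0.6015 0.0275 0.0774]
scene plane [0.5901 0.0533 0.0668] [-0.2544  0.0369  0.9664] tilt 14.896182457915645 dir 171.74285727349337 1311
plate centre [0.6319 0.0731 0.077 ] 0.19542222474417142 enc [0.6353 0.0835 0.0775] 0.22023479640483856
bar [0.5855 0.0439 0.1948] pred [0.6009 0.0776 0.1949] dir [-0.9373 -0.2185 -0.2715] 77 ext 0.034154326326005756
ring hist (array([ 7, 32, 36, 19, 18, 26,  0, 16, 25, 11, 28, 38]), array([-180., -150., -120.,  -90.,  -60.,  -30.,    0.,   30.,   60.,
         90.,  120.,  150.,  180.]))
lid [ 0.47   -0.2807  0.0811] (0.4736081659793854, -0.28146952390670776) 0.03445405885577202 98
seat 0.87 [0.5886 0.0491 0.0875] [0.5859 0.0454 0.0815]
```

View pics/c.png

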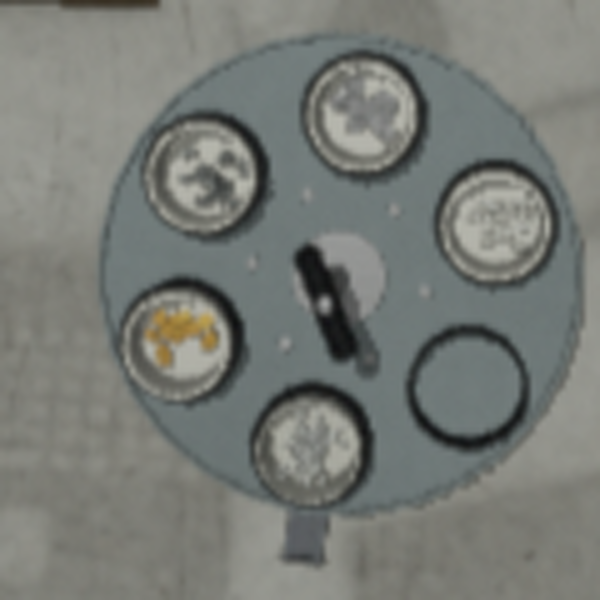

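```bash
cat >> h.py <<'E'
def ray(p,u,v):
    d=np.array([(u-p["cx"])/K(p),(v-p["cy"])/K(p),1.])@p["R"]; return -p["R"].T@p["t"],d
def hit(p,u,v,q,n):
    o,d=ray(p,u,v); return o+d*((q-o)@n)/(d@n)
E
python3 - <<'E'
from h import *
np.set_printoptions(precision=4,suppress=True)
p=camera("top"); px=lambda a,b:(240+a/5-.4,100+b/5-.4)
mu=np.array([.6052,.0231,.0721]); 
for az in(171.6,):
    a=np.radians(az);n=np.array([np.sin(.2618)*np.cos(a),np.sin(.2618)*np.sin(a),np.cos(.2618)])
    ring=hit(p,*px(469,388),mu+.030*n,n)-.030*n
    bar=hit(p,*px(326,303),mu+.134*n,n)-.134*n
    b1=hit(p,*px(308,247),mu+.134*n,n);b2=hit(p,*px(345,360),mu+.134*n,n)
    edge=[hit(p,*px(*e),mu,n) for e in((100,275),(583,275),(330,35),(345,515))]
    tubs=[hit(p,*px(*e),mu+.046*n,n)-.046*n for e in((363,113),(203,175),(180,343),(310,447),(497,224))]
    print("tub mean/ring centre est",np.mean(tubs+[ring],0)); C=np.mean(tubs+[ring],0)
    print([np.linalg.norm(t-C) for t in tubs+[ring]])
    print("ring",ring,"bar foot",bar,"dist",np.linalg.norm(ring-bar),np.linalg.norm(b1-b2),(b2-b1)/np.linalg.norm(b2-b1))
    print("edges",edges:=np.array(edge), np.linalg.norm(edge[0]-edge[1]),np.linalg.norm(edge[2]-edge[3]))
    pt=hit(p,*px(304,540),np.array([0,0,.03]),np.array([0,0,1.]))
    print("pointer",pt, np.degrees(np.arctan2(*(pt-C)[1::-1])))
    # angles about axis
    e1=np.array([np.cos(a),np.sin(a),0]); e1=e1-(e1@n)*n; e1/=np.linalg.norm(e1); e2=np.cross(n,e1)
    for t in tubs+[ring]: print(np.degrees(np.arctan2((t-C)@e2,(t-C)@e1)),end=" ")
    print("bar ang",np.degrees(np.arctan2((b2-b1)@e2,(b2-b1)@e1)))
o=manip.get_obs(); print(o["joint_pos"],o["position"],o["ee_rot"])
E
```

```text
tub mean/ring centre est [0.6037 0.0275 0.0715]
[np.float64(0.1046533728716777), np.float64(0.10438008460277001), np.float64(0.1037147927288867), np.float64(0.10324241706544827), np.float64(0.10425920729753566), np.float64(0.10498806239581146)]
ring [ 0.5365 -0.0518  0.0568] bar foot [0.6036 0.0282 0.0715] dist 0.10545044118507471 0.06892469459632046 [-0.9298 -0.2831 -0.2354]
edges [[ 0.6075  0.1798  0.0666]
 [ 0.5991 -0.1239  0.0762]
 [ 0.7471  0.0303  0.1094]
 [ 0.4541  0.0294  0.0318]] 0.303988966832698 0.30311788490843217
pointer [0.4388 0.056  0.03  ] 170.17827134966373
177.79554897567166 -122.30513577030297 -62.15662613855106 -2.72966899769896 117.42875888176756 57.234213089955766 bar ang 24.57358745812577
[ 1.0944  0.3322 -0.0647  1.4601  0.0216  1.3499 -0.0885] [ 0.274  -0.5618  0.2533] [ 0.9744  0.2249 -0.      0.    ]
```

Call:
carry_out:
  deltas:
    - [0.33, -0.18, 0, -0.33, 1]
    - [0.66, -0.36, 0, -0.67, 1]
    - [0.99, -0.55, 0, -1, 1]
    - [0.99, -0.55, 0, -1, 1]
  force: 30

```text
clock: 1.45
position: [0.3749, -0.4183, 0.2539]
ee_rot: [0.881, 0.474, 0.001, 0.0]
ft_force: [0.0, -1.7, -0.4]
grip_width: 1.0
grasp_force: 0.0
```

```bash
cat >> h.py <<'E'
from scipy.spatial.transform import Rotation as Ro
def goal(X,az):
    o=manip.get_obs(); R=Ro.from_quat(o["ee_rot"]).as_matrix()
    d=R.T@(np.array(X)-o["position"])/.15
    y=np.degrees(np.arctan2(R[1,1],R[0,1]))
    s=((y-az+180)%360-180)
    print("delta",d.round(3),"spin",round(s/30,3),"yaw",round(y,1),"pos",np.round(o["position"],4),"z",R[:,2].round(3),"q7",round(o["joint_pos"][6],2),"t",round(o["clock"],2))
E
python3 -c "
from h import *
goal([.47,-.284,.2],81.6)"
```

```text
delta [1.096 0.035 0.361] spin -3.835 yaw -33.4 pos [ 0.3749 -0.4183  0.2539] z [ 0.002  0.001 -1.   ] q7 0.14 t 1.45
```

Call:
carry_out:
  deltas:
    - [0.33, 0.01, 0, -0.33, 1]
    - [0.66, 0.02, 0, -0.67, 1]
    - [0.99, 0.03, 0, -1, 1]

```text
clock: 1.82
position: [0.4585, -0.3015, 0.2535]
ee_rot: [0.73, 0.683, -0.0, 0.0]
ft_force: [-0.5, -0.5, 0.7]
grip_width: 1.0
grasp_force: 0.0
```

Call:
carry_out:
  deltas:
    - [0, 0, 0, -0.33, 1]
    - [0, 0, 0, -0.67, 1]
    - [0, 0, 0, -1, 1]

```text
clock: 2.2
position: [0.4578, -0.3027, 0.2533]
ee_rot: [0.528, 0.849, -0.0, 0.0]
ft_force: [-0.1, -0.8, 0.4]
grip_width: 1.003
grasp_force: 0.0
```

Call:
carry_out:
  deltas:
    - [0, 0, 0, -0.33, 1]
    - [0, 0, 0, -0.67, 1]
    - [0, 0, 0, -1, 1]

```text
clock: 2.58
position: [0.4577, -0.3028, 0.2533]
ee_rot: [0.291, 0.957, -0.0, 0.0]
ft_force: [0.1, 1.2, 0.1]
grip_width: 1.001
grasp_force: 0.0
```

Call:
carry_out:
  deltas:
    - [0, 0, 0, -0.33, 1]
    - [0, 0, 0, -0.67, 1]
    - [0, 0, 0, -0.84, 1]
    - [0, 0, 0, -0.84, 1]

```text
clock: 3.08
position: [0.4578, -0.3027, 0.2533]
ee_rot: [0.078, 0.997, -0.0, -0.0]
ft_force: [0.1, -0.2, 0.4]
grip_width: 0.999
grasp_force: 0.0
```

```bash
python3 -c "
from h import *
p=camera('wrist'); c=cloud(p); P=c[p['depth']>0]
b=(np.hypot(P[:,0]-.47,P[:,1]+.284)<.06)&(P[:,2]>.074)&(P[:,2]<.09)
q=P[b]; print(b.sum(),q.mean(0),cv2.minEnclosingCircle(q[:,:2].astype(np.float32)))
save(p,'w1')
print([(b['position'],b['conf']) for b in boxes_of('jar_center',p)])
goal([.47,-.284,.053],81.6)"
```

```text
3113 [ 0.46872455 -0.28681584  0.08206579] ((0.47030726075172424, -0.28699570894241333), 0.030639449134469032)
[([0.3496, -0.1168, 0.0778], 0.91), ([0.4674, -0.2886, 0.0819], 0.67)]
delta [-0.061  0.134  1.335] spin -0.02 yaw 81.0 pos [ 0.4579 -0.3024  0.2533] z [-0. -0. -1.] q7 1.84 t 3.17
```

View pics/w1.png

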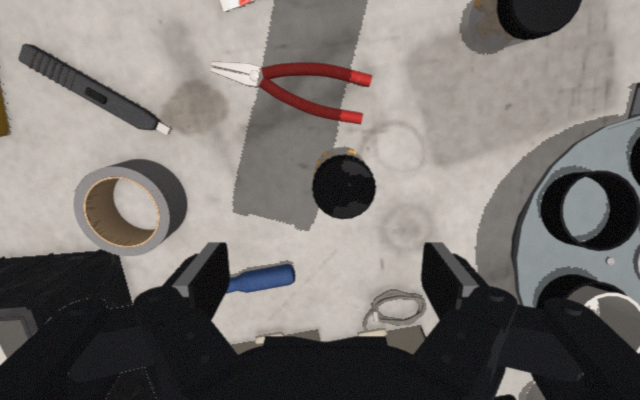

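The jar's lid is at wrist px (345,187), with pliers and tape well clear. Fix the offset and descend.

Call:
carry_out:
  deltas:
    - [-0.06, 0.125, 0.1, -0.02, 1]
    - [-0.06, 0.125, 0.4, -0.02, 1]
    - [-0.06, 0.125, 0.7, -0.02, 1]
    - [-0.06, 0.125, 0.9, -0.02, 1]
    - [-0.06, 0.125, 0.9, -0.02, 1]

```text
clock: 3.8
position: [0.469, -0.2826, 0.1157]
ee_rot: [0.071, 0.997, 0.002, -0.002]
ft_force: [0.9, 0.5, 0.2]
grip_width: 0.999
grasp_force: 0.0
```

Call:
carry_out:
  deltas:
    - [0, 0, 0.2, 0, 1]
    - [0, 0, 0.4, 0, 1]
    - [0, 0, 0.435, 0, 1]
    - [0, 0, 0.435, 0, 0.5]
    - [0, 0, 0.435, 0, 0]
    - [0, 0, 0.435, 0, 0]
    - [0, 0, 0.435, 0, 0]
    - [0, 0, 0.435, 0, 0]
    - [0, 0, 0.435, 0, 0]

```text
clock: 4.92
position: [0.471, -0.2853, 0.0549]
ee_rot: [0.072, 0.997, -0.001, 0.001]
ft_force: [-1.2, 0.4, 8.0]
grip_width: 0.689
grasp_force: 32.8
```

Call:
carry_out:
  deltas:
    - [0, 0, -0.1, 0, 0]
    - [0, 0, -0.3, 0, 0]
    - [0, 0, -0.6, 0, 0]
    - [0, 0, -0.85, 0, 0]
    - [0, 0, -0.85, 0, 0]

```text
clock: 5.55
position: [0.4714, -0.2854, 0.1847]
ee_rot: [0.071, 0.997, -0.002, 0.003]
ft_force: [0.6, -0.4, -1.8]
grip_width: 0.688
grasp_force: 33.0
```

```bash
python3 -c "
from h import *
goal([.5268,-.0504,.195],81.6);goal([.5268,-.0504,.1463],81.6);goal([.5307,-.0509,.1163],81.6)"
```

```text
delta [-0.143  1.603 -0.072] spin 0.007 yaw 81.8 pos [ 0.4714 -0.2854  0.1847] z [ 0.005 -0.004 -1.   ] q7 1.78 t 5.55
delta [-0.141  1.604  0.252] spin 0.007 yaw 81.8 pos [ 0.4714 -0.2854  0.1847] z [ 0.005 -0.004 -1.   ] q7 1.78 t 5.55
delta [-0.166  1.605  0.453] spin 0.007 yaw 81.8 pos [ 0.4714 -0.2854  0.1847] z [ 0.005 -0.004 -1.   ] q7 1.78 t 5.55
```

Call:
carry_out:
  deltas:
    - [-0.02, 0.2, -0.05, 0, 0]
    - [-0.05, 0.5, -0.07, 0, 0]
    - [-0.08, 0.75, -0.07, 0, 0]
    - [-0.09, 0.95, -0.07, 0, 0]
    - [-0.09, 0.95, -0.07, 0, 0]

```text
clock: 6.18
position: [0.5036, -0.1427, 0.1909]
ee_rot: [0.069, 0.998, 0.0, -0.0]
ft_force: [0.6, -0.9, -1.1]
grip_width: 0.693
grasp_force: 33.0
```

Call:
carry_out:
  deltas:
    - [-0.02, 0.2, 0, 0, 0]
    - [-0.04, 0.4, 0, 0, 0]
    - [-0.05, 0.6, 0, 0, 0]
    - [-0.05, 0.65, 0, 0, 0]
    - [-0.05, 0.65, 0, 0, 0]

```text
clock: 6.8
position: [0.5246, -0.0509, 0.1908]
ee_rot: [0.072, 0.997, -0.0, -0.0]
ft_force: [-0.8, -0.2, -1.9]
grip_width: 0.69
grasp_force: 33.0
```

```bash
python3 -c "
from h import *
goal([.5268,-.0504,.148],81.6)
ims=[]
for n in('wrist','top'):
    p=camera(n); ims.append(p['img'])
    for X in ([.5365,-.0518,.0568],): print(n,proj(p,X))
    print([(b['position'],b['conf']) for b in boxes_of('jar_center',p)[:3]],[(b['position'],b['conf']) for b in boxes_of('seat_center',p)[:2]])
cv2.imwrite('pics/d.png',np.vstack([cv2.resize(ims[0],(480,300)),cv2.resize(ims[1][100:220,240:432],(480,300),interpolation=2)])[:,:,::-1])
"
```

```text
delta [-0.014  0.006  0.285] spin 0.006 yaw 81.8 pos [ 0.5246 -0.0509  0.1908] z [-0.001 -0.    -1.   ] q7 1.32 t 6.8
wrist [326.52245409 203.28344004]
[([0.5079, -0.0467, 0.2221], 0.64)] [([0.5464, 0.0684, 0.0652], 0.75)]
top [333.50426837 175.64423584]
[] [([0.6309, 0.063, 0.0844], 0.79)]
```

View pics/d.png

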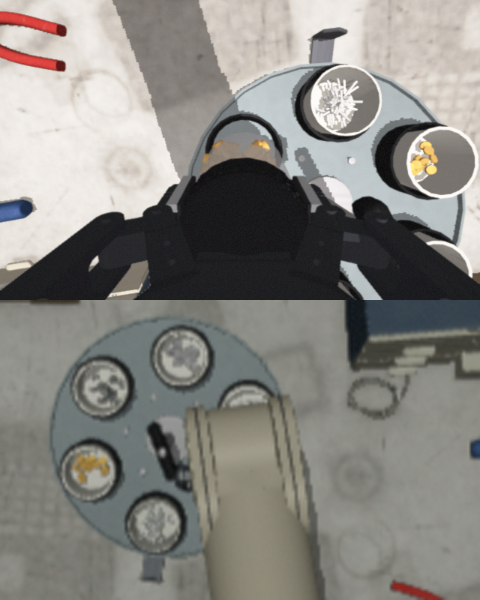

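```bash
python3 -c "
from h import *
p=camera('wrist')
a=np.radians(171.6);n=np.array([np.sin(.2618)*np.cos(a),np.sin(.2618)*np.sin(a),np.cos(.2618)])
e=np.array([np.cos(a),np.sin(a),0]);e-=(e@n)*n;e/=np.linalg.norm(e);l=np.cross(n,e)
F=np.array([.5365,-.0518,.0568]);im=p['img'].copy()
for r,c in((.0345,(0,255,0)),(.038,(255,0,0))):
  for t in np.linspace(-np.pi/2,np.pi/2,40):
    u=proj(p,F+.03*n+r*(e*np.cos(t)+l*np.sin(t))); cv2.circle(im,tuple(int(x*8) for x in u),4,c,-1,cv2.LINE_AA,3)
cv2.imwrite('pics/e.png',cv2.resize(im[120:270,230:430],(800,600),interpolation=2)[:,:,::-1])
goal([.5268,-.0504,.148],81.6);goal([.5307,-.0509,.118],81.6)
"
```

```text
delta [-0.013  0.005  0.287] spin 0.005 yaw 81.7 pos [ 0.5248 -0.0509  0.191 ] z [-0. -0. -1.] q7 1.32 t 7.15
delta [-0.039  0.006  0.487] spin 0.005 yaw 81.7 pos [ 0.5248 -0.0509  0.191 ] z [-0. -0. -1.] q7 1.32 t 7.15
```

View pics/e.png

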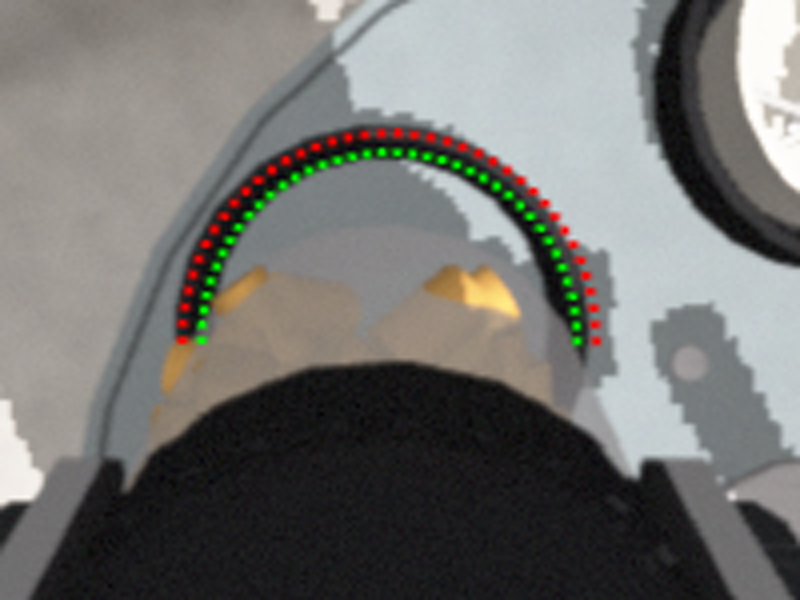

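The model ring overlays the real one within about 1 mm. Lowering along the seat's axis.

Call:
carry_out:
  deltas:
    - [-0.01, 0, 0.15, 0, 0]
    - [-0.013, 0, 0.28, 0, 0]
    - [-0.02, 0, 0.33, 0, 0]
    - [-0.026, 0, 0.38, 0, 0]
    - [-0.03, 0, 0.42, 0, 0]
    - [-0.03, 0, 0.42, 0, 0]
  force: 22

```text
clock: 7.9
position: [0.5292, -0.0512, 0.1278]
ee_rot: [0.072, 0.997, -0.0, -0.0]
ft_force: [-0.5, -2.8, -3.1]
grip_width: 0.691
grasp_force: 33.1
```

```bash
python3 -c "
from h import *
goal([.5307,-.0509,.118],81.6)"
```

```text
delta [-0.01   0.003  0.065] spin 0.006 yaw 81.8 pos [ 0.5292 -0.0512  0.1278] z [-0. -0. -1.] q7 1.27 t 7.9
```

Call:
carry_out:
  deltas:
    - [-0.005, 0, 0.03, 0, 0]
    - [-0.01, 0, 0.06, 0, 0]
    - [-0.01, 0, 0.08, 0, 0]
    - [-0.01, 0, 0.08, 0, 0]
  force: 20

```text
clock: 8.4
position: [0.5311, -0.0528, 0.1176]
ee_rot: [0.072, 0.997, -0.001, 0.0]
ft_force: [-9.5, -8.0, 15.7]
grip_width: 0.688
grasp_force: 34.4
```

Call:
carry_out:
  deltas:
    - [0, -0.01, 0, 0, 0.4]
    - [0, -0.01, 0, 0, 0.5]
    - [0, -0.01, 0, 0, 0.6]
    - [0, -0.01, 0, 0, 0.7]
    - [0, -0.01, 0, 0, 0.75]
    - [0, -0.01, 0, 0, 0.75]
    - [0, -0.01, 0, 0, 0.75]

```text
clock: 9.28
position: [0.5307, -0.0522, 0.1161]
ee_rot: [0.071, 0.997, 0.0, 0.0]
ft_force: [0.4, 0.0, 0.2]
grip_width: 0.879
grasp_force: 0.0
```

```bash
python3 -c "
from h import *
o=manip.get_obs();print(o['grasp_force'],o['ft_force'])
p=camera('wrist');save(p,'w2')
q=camera('scene');cv2.imwrite('pics/f.png',np.vstack([cv2.resize(p['img'],(480,300)),cv2.resize(q['img'][130:255,200:400],(480,300),interpolation=2)])[:,:,::-1])
"
```

```text
0.0 [0.38163514 0.0290289  0.22553148]
```

View pics/f.png

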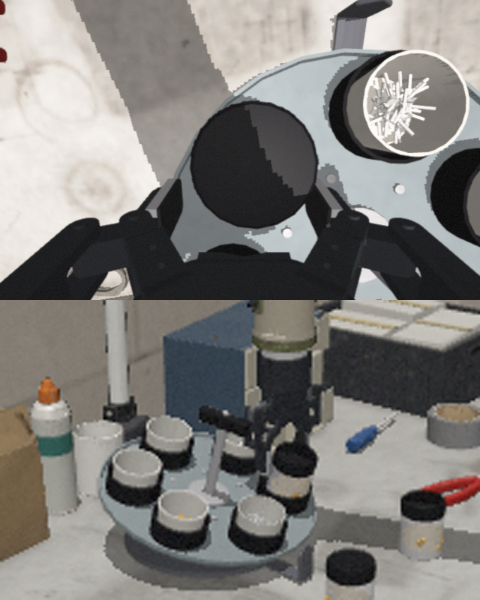

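The jar has tilted with the plate and the lid (wrist px ≈ 338,218) is clear of the fingers. Going straight up, then check the seating.

Call:
carry_out:
  deltas:
    - [0, 0, -0.2, 0, 0.75]
    - [0, 0, -0.5, 0, 0.75]
    - [0, 0, -0.8, 0, 0.75]
    - [0, 0, -1, 0, 0.75]
    - [0, 0, -1, 0, 0.75]

```text
clock: 10.0
position: [0.5317, -0.0524, 0.2685]
ee_rot: [0.071, 0.997, -0.0, 0.002]
ft_force: [0.2, -0.2, -0.2]
grip_width: 0.878
grasp_force: 0.0
```

```bash
python3 -c "
from h import *
np.set_printoptions(precision=4,suppress=True)
a=np.radians(171.6);n=np.array([np.sin(.2618)*np.cos(a),np.sin(.2618)*np.sin(a),np.cos(.2618)])
e1=np.array([np.cos(a),np.sin(a),0]);e1-=(e1@n)*n;e1/=np.linalg.norm(e1);e2=np.cross(n,e1)
C=np.array([.6037,.0278,.0715]);F=np.array([.5365,-.0518,.0568])
p=camera('wrist');c=cloud(p);ok=p['depth']>0;P=c[ok];I=p['img'][ok].max(1)
H=P-F;h=H@n;r=np.linalg.norm(H-np.outer(h,n),axis=1)
b=(r<.045)&(h>.07)&(h<.1);q=P[b];mu=q.mean(0);v=np.linalg.svd(q-mu)[2][2]
print('lid',b.sum(),mu,'exp',F+.082*n,'ang',np.degrees(np.arccos(abs(v@n))),'h',h[b].mean())
print('seat angle',np.degrees(np.arctan2((mu-C)@e2,(mu-C)@e1)),np.linalg.norm((mu-C)-((mu-C)@n)*n))
H=P-C;h=H@n;r=np.linalg.norm(H-np.outer(h,n),axis=1)
b=(r<.045)&(h>.126)&(h<.142);q=P[b];xy=np.c_[(q-C)@e1,(q-C)@e2].astype(np.float32)
rc=cv2.minAreaRect(xy);print('bar',b.sum(),rc,C+rc[0][0]*e1+rc[0][1]*e2+.122*n,h[b].mean())
d=np.linalg.svd(xy-xy.mean(0))[2][0];print('bar ang',np.degrees(np.arctan2(d[1],d[0])))
goal([.5725,.0324,.265],106)
"
```

```text
lid 4368 [ 0.502  -0.0434  0.1328] exp [ 0.5155 -0.0487  0.136 ] ang 0.4138416515807054 h 0.08257153656945378
seat angle 50.127513269024206 0.11111210985296532
bar 2085 ((0.00610954686999321, 0.0020363759249448776), (0.06364800035953522, 0.01670095883309841), 21.4417667388916) [0.5663 0.0313 0.1878] 0.13285985658588792
bar ang -155.83029
delta [-0.193  0.599  0.012] spin -0.807 yaw 81.8 pos [ 0.531  -0.0525  0.2667] z [ 0.002 -0.    -1.   ] q7 1.35 t 10.05
```

The lid is 82.6 mm above the plate and parallel to it, so the jar is fully seated. The bar hasn't moved. Go over the bar and grip it.

Call:
carry_out:
  deltas:
    - [-0.06, 0.2, 0, -0.3, 0.75]
    - [-0.13, 0.4, 0, -0.6, 0.75]
    - [-0.19, 0.6, 0, -0.84, 0.75]
    - [-0.19, 0.6, 0, -0.84, 0.75]
    - [-0.19, 0.6, 0, -0.84, 0.75]

```text
clock: 10.68
position: [0.5712, 0.0318, 0.265]
ee_rot: [-0.147, 0.989, -0.0, -0.001]
ft_force: [0.4, -0.5, -0.4]
grip_width: 0.875
grasp_force: 0.0
```

```bash
python3 -c "
from h import *
goal([.5725,.0324,.192],106.9)
p=camera('wrist');im=p['img'].copy()
for s in(-.036,0,.036):
    u=proj(p,np.array([.5725-.003,.0324,.201])+s*np.array([-.93,-.283,-.235]));print(u);cv2.circle(im,tuple(int(x) for x in u),3,(255,0,0),-1)
cv2.imwrite('pics/g.png',im[:,:,::-1])
"
```

```text
delta [-0.01   0.001  0.487] spin 0.001 yaw 106.9 pos [0.5712 0.0318 0.265 ] z [-0.002 -0.    -1.   ] q7 1.57 t 10.68
[326.37711836 275.95609162]
[326.34485354 217.17973202]
[326.31221256 157.71811667]
```

View pics/g.png

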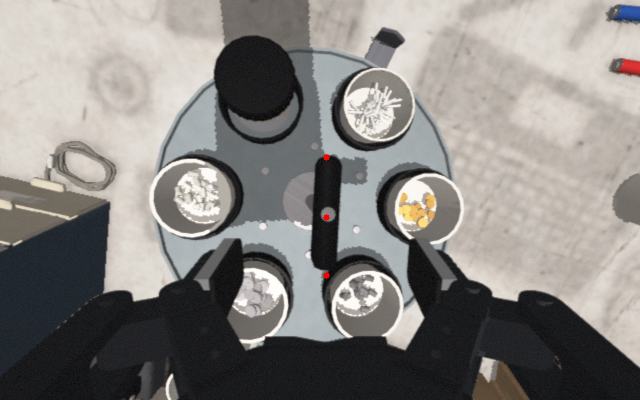

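The bar (px ≈ 331,158 to 320,268) is about 5° clockwise of my estimate, so the carousel turned slightly during placing. Adjust and grip.

Call:
carry_out:
  deltas:
    - [-0.01, 0.005, 0.15, 0.17, 0.75]
    - [-0.01, 0.005, 0.3, 0.17, 0.6]
    - [-0.01, 0.005, 0.45, 0.17, 0.4]
    - [-0.01, 0.005, 0.48, 0.17, 0]
    - [-0.01, 0.005, 0.48, 0.17, -0.5]
    - [-0.01, 0.005, 0.48, 0.17, -1]
    - [-0.01, 0.005, 0.48, 0.17, -1]
    - [-0.01, 0.005, 0.48, 0.17, -1]
    - [-0.01, 0.005, 0.48, 0.17, -1]
    - [-0.01, 0.005, 0.48, 0.17, -1]
  force: 60

```text
clock: 11.98
position: [0.5732, 0.0327, 0.1951]
ee_rot: [-0.103, 0.995, -0.001, 0.0]
ft_force: [-1.5, -4.6, 7.0]
grip_width: 0.186
grasp_force: 60.8
```

```bash
cat > m.py <<'E'
from h import *
np.set_printoptions(precision=4,suppress=True)
a=np.radians(171.6);n=np.array([np.sin(.2618)*np.cos(a),np.sin(.2618)*np.sin(a),np.cos(.2618)])
e1=np.array([np.cos(a),np.sin(a),0]);e1-=(e1@n)*n;e1/=np.linalg.norm(e1);e2=np.cross(n,e1)
C=np.array([.6037,.0278,.0715])
for cam in("wrist","top"):
    p=camera(cam);c=cloud(p);ok=p['depth']>0;P=c[ok]
    H=P-C;h=H@n;x=H@e1;y=H@e2;r=np.hypot(x,y)
    b=(h>.075)&(h<.09)&(r>.06)&(r<.145)&(p['img'][ok].max(1)<90)
    xy=np.c_[x,y][b].astype(np.float32)
    if len(xy)<30: print(cam,len(xy)); continue
    cc,R=cv2.minEnclosingCircle(xy); print(cam,"lid",len(xy),cc,R,"ang",np.degrees(np.arctan2(cc[1],cc[0])),"h",h[b].mean())
goal([.5725,.0324,.192],139)
E
python3 m.py
```

```text
wrist lid 10172 (0.07314766943454742, 0.08349407464265823) 0.03056497685611248 ang 48.77897673668612 h 0.08258721418409048
top 27
delta [ 0.005 -0.001  0.02 ] spin -1.238 yaw 101.9 pos [0.5732 0.0327 0.1951] z [ 0.001 -0.002 -1.   ] q7 1.45 t 12.07
```

Lid circle fits (r 30.6 mm, still seated); about 50° to turn clockwise.

Call:
carry_out:
  deltas:
    - [0, 0, 0, 0.06, -1]
    - [0, 0, 0, 0.16, -1]
    - [0, 0, 0, 0.28, -1]
    - [0, 0, 0, 0.4, -1]
    - [0, 0, 0, 0.52, -1]
    - [0, 0, 0, 0.64, -1]
    - [0, 0, 0, 0.76, -1]
    - [0, 0, 0, 0.86, -1]
    - [0, 0, 0, 0.94, -1]
    - [0, 0, 0, 1, -1]
    - [0, 0, 0, 1, -1]

```text
clock: 13.45
position: [0.5732, 0.0316, 0.1947]
ee_rot: [0.159, 0.987, -0.001, 0.001]
ft_force: [-4.6, -11.1, 5.2]
grip_width: 0.178
grasp_force: 73.5
```

```bash
python3 m.py
```

```text
wrist lid 8883 (0.10418234020471573, 0.03873855993151665) 0.03065701574087143 ang 20.39685709843986 h 0.0822858767656844
top 0
delta [0.006 0.003 0.018] spin -2.24 yaw 71.8 pos [0.5732 0.0316 0.1947] z [ 0.001 -0.002 -1.   ] q7 0.96 t 13.55
```

Call:
carry_out:
  deltas:
    - [0, 0, 0, 0.05, -1]
    - [0, 0, 0, 0.15, -1]
    - [0, 0, 0, 0.27, -1]
    - [0, 0, 0, 0.39, -1]
    - [0, 0, 0, 0.51, -1]
    - [0, 0, 0, 0.61, -1]
    - [0, 0, 0, 0.68, -1]
    - [0, 0, 0, 0.72, -1]
    - [0, 0, 0, 0.72, -1]
    - [0, 0, 0, 0.72, -1]
  force: 80

```text
clock: 14.8
position: [0.5734, 0.0305, 0.1939]
ee_rot: [0.341, 0.94, -0.001, 0.001]
ft_force: [-1.4, -14.0, -1.6]
grip_width: 0.176
grasp_force: 127.1
```

```bash
python3 m.py; python3 -c "
from h import *
p=camera('wrist');print(manip.get_obs()['grasp_force']);q=camera('scene')
cv2.imwrite('pics/i.png',np.vstack([cv2.resize(p['img'],(480,300)),cv2.resize(q['img'][130:255,200:400],(480,300),interpolation=2)])[:,:,::-1])"
```

```text
wrist lid 8658 (0.11086613684892654, 0.002192373853176832) 0.03073870576918125 ang 1.1328743166413955 h 0.08201454390119058
top 15
delta [0.013 0.006 0.013] spin -2.962 yaw 50.1 pos [0.5734 0.0304 0.194 ] z [ 0.001 -0.003 -1.   ] q7 0.6 t 14.9
127.10910161957145
```

View pics/i.png

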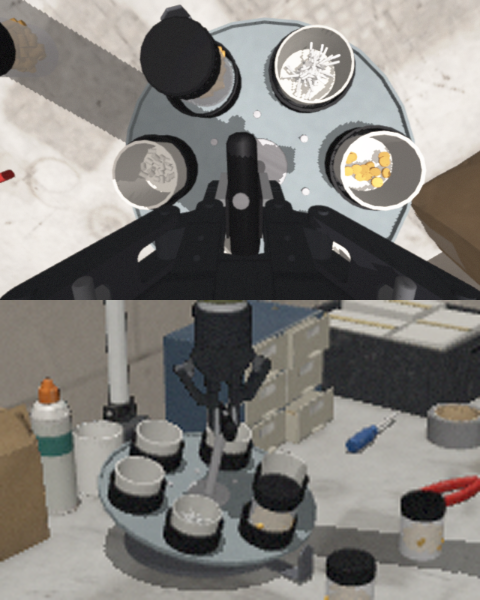

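Call:
carry_out:
  deltas:
    - [0, 0, 0, 0.02, -1]
    - [0, 0, 0, 0.04, -1]
    - [0, 0, 0, 0.04, -1]
    - [0, 0, 0, 0.04, -1]
    - [0, 0, 0, 0.04, -1]
    - [0, 0, 0, 0.04, -1]
    - [0, 0, 0, 0.04, -1]
    - [0, 0, 0, 0.04, -1]
  force: 60

```text
clock: 16.0
position: [0.5734, 0.0304, 0.194]
ee_rot: [0.351, 0.936, -0.001, 0.001]
ft_force: [-2.1, -14.1, -1.8]
grip_width: 0.176
grasp_force: 130.1
```

```bash
python3 m.py; python3 -c "
from h import *
o=manip.get_obs();print(o['grasp_force'],np.abs(o['joint_velocities']).max());ticket.hand_in()"
```

```text
wrist lid 8645 (0.11090154200792313, 8.042677654884756e-05) 0.03078572452068329 ang 0.04155139743608307 h 0.08199428241938517
top 22
delta [0.013 0.006 0.013] spin -3.002 yaw 48.9 pos [0.5734 0.0304 0.1939] z [ 0.001 -0.003 -1.   ] q7 0.58 t 16.1
130.13375488109887 0.0023822335931176874
the job is handed in; nothing more can be done
```

The jar is fully down in the empty ring and stands at the pointer to within a few millimetres. The arm is still gripping the bar and holding the carousel still, and I handed the job in at about 16 s; no verdict came back.

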